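Start a tight axle on the lean in a floating bearing and unclamp the bracket

ROBOT

A 7-joint arm with a two-finger parallel gripper is mounted at the origin on the work surface. World frame = base frame: x ahead of the robot, y to its left, z up, the work surface at z = 0. Lengths are in m, angles in rad, forces in N, time in s.
With the tool pointing down it reaches from about 0.425 to 0.925 m from the base axis. Payload 6.8 kg.
Tool frame: the origin (TCP) lies at the very end of the fingers, on their centre line; the grasp point (between the pads) lies 19 mm behind it; z points along the fingers, y is the line along which they close (so a half turn about z gives the same grasp; the last joint's range is limited). The gripper opens to 85 mm and grips with 20 to 120 N. Pads are 22 mm wide; open, the fingers measure 114 mm over their backs; the gripper's body (76 mm by 85 mm) begins 54 mm behind the grasp point. The pads swing forward as they close: fully open they stand 13 mm farther back than shut.
Start: joints at [-0.108, 0.477, 0.022, 1.555, -0.011, 1.109, -0.083], TCP at [0.675, 0, 0.231] pointing down, gripper open.
Joint ranges: [-2.96, 2.96], [-0.34, 2.1], [-1.41, 1.46], [0.24, 2.44], [-1.37, 4.51], [0.17, 1.92], [-2.96, 2.96]. Speed limits (rad/s): [2.39, 2.39, 3.14, 3.14, 3.14, 3.14, 3.14].

INTERFACE

Orientations are given as a rotation vector (axis times angle).
In Python, from bench import monitor, optics, r gives the robot as it stands.
- The arm moves only by the shell command python3 -m crank 'ROWS' [OPENING] [FORCE]. ROWS is JSON, a list of rows, each a list of 2 entries, a list of its own where there are three numbers: the shift along the tool's x, y, z in cm, then the turn, a rotation vector about the tool's x, y, z in rad. A call has 1 to 5 rows; each row shifts and turns the commanded pose from where the row before left it, along the tool's axes as they then stand; what a row does not reach is not made up. A row lasts 1/10 s, in which the tool goes at most 50 mm and 8.59 degrees, less where a joint would pass 70% of its speed; a pose out of reach is approached as far as the arm can. A call is refused whole if a number of a shift passes 5 or a number of a turn 0.15, either way. A call with a gripper value outside its range is refused whole. OPENING is the finger opening in cm, from 0 to 8.54, set as the call begins (- or left out, the last holds). The fingers move at their own pace and stop on an object; FORCE is the grip in N (left out, the last holds). Time passes only in rows, so rows that do not move let the fingers close. It gives the time, the measured TCP pose, the force, the opening and the grip force at its end, in the units of the state.
- monitor.get_obs(): the state, without advancing time (a new reading comes with each control period).
- optics.grab_frame(name): name is "scene" or "side" or "wrist"; returns (picture, depth): 400x640x3 uint8, red, green, blue; 400x640 float32, m along the optical axis (not along the pixel's ray), 0 where there is no reading.
- optics.camera_model(name): a dict with "vertical_fov" (degrees; the focal length in pixels is half the picture's height over the tangent of half this angle, whatever the lens; pixels are square), "cx", "cy" (the principal point, pixels), "D" ([k1, k2, p1, p2, k3] as OpenCV has them; the pictures are not rectified), "R" (3x3) and "t" (3): a world point X has camera coordinates R X + t; the wrist camera has in their place "hand_eye" (4x4, takes a point from camera to tool coordinates, whose origin is the TCP and whose axes are the flange's). Camera axes: x right, y down, z forward; pixel columns grow to the right and rows downward; lengths in m; the calibration is good to about 2 mm. A picture is of the moment at which its call begins: read the wrist's pose just before it. camera_model takes no time and is no camera call.
- r.hand_in(): hands the job in; it is judged then, once.
The state is a dict: "clock": time; "joints": joint angles; "qvel": joint speeds; "tau": joint torques, N m; "tcp_pos": TCP position; "orientation": TCP orientation; "contact_force": force on the tool from outside, world axes, zero at the start; "moment": the same for the moment, N m; "grip_width": finger opening in m; "gripper_force": force on a finger pad.
Only numpy, scipy, OpenCV 4.12 (cv2) and the standard library are available. Lean on these libraries where they do the work, as an engineer would, in place of code of your own. Each camera call takes 0.05 s, during which the arm holds its last target. There are 200 camera calls.

TASK

Fit the orange-headed axle into the bore of the white bracket's floating bearing block while the bracket is still clamped; find by touch or sight where along its rails the bearing stands: hold the axle clearly leaning (some 15 degrees), start its lower edge in the bore, then straighten it and slide it home until its orange head sits flat on the bearing. Then pull the clamp's sliding jaw well open (at least three quarters of its travel) and leave it open, lift the bracket out with the axle still home, and set it down gently, upright and wholly on the green mat. Leave the screwdriver, gearmotor and wheel where they lie.

Things in the scene. Friction and masses are not known exactly. Their poses are not given: they have to be found in the camera images.
- axle: Loose axle, 80 mm long, 0.12 kg. Origin: centre of its foot; z along it to the head. Steel shaft 20 mm in diameter, z = 0 to 36 mm, foot rim chamfered (17 mm across the face); then an orange 24 x 24 mm square head, z = 36 to 80 mm, faces square to x and y; its lower face is the shoulder. At the start it stands upright in the stand, foot 10 mm above the table.
- shoulder (a point): Point on the axle's axis in the plane of its shoulder (36 mm above the foot); when the axle is home it is level with bore_mid.
- stand: Fixed grey block 80 x 80 x 36 mm with a wide 26 mm bore, 26 mm deep, in the middle, where the axle stands at the start. Origin: centre of its underside.
- bracket: Loose white printed bracket with its grey bearing, 0.16 kg. Origin: centre of underside, z up. Flange 60 (x) x 134 (y) x 8 mm; fin 16 (x) x 30 (y) mm, 70 mm high, at y = +38 mm, to grip across x; bearing block on rails on the -y half (see bore_mid). Starts in the clamp's pocket, underside 20 mm above the table, 1 mm play each way, the jaw's lip over its flange.
- bore_mid (a point): Point on the bracket at the middle of the bearing's float, level with the bore's mouth. Grey bearing block 36 (x) x 48 (y) mm, top 48 mm above the underside; bore central in it, 21.2 mm wide, 38 mm deep, mouth chamfered 1.5 mm. The block stands anywhere within 9 mm of this point along the bracket's y (its own place is not reported) and is held there by 8 N of friction.
- fin (a point): On the fin's centre line, 56 mm above the bracket's underside (14 mm below the fin's top): good height for the middle of the finger pads.
- foot_a (a point): Centre line of the bracket's underside, 5 mm in from the end by the bearing.
- foot_b (a point): Centre line of the bracket's underside, 5 mm in from the end by the fin.
- clamp: Fixed blue clamp, base 180 (x, from -50 to +130 mm) x 150 (y) x 20 mm. Origin: on the table under the middle of the pocket; its x is the direction in which the sliding jaw opens. The bracket's axes lie along the clamp's. Fixed jaw on the -x side 36 mm high; end stops at y = +-71 mm 32 mm high.
- jaw (a joint): Travel of the dark sliding jaw along the clamp's +x, 0 closed (start) to 0.04 m fully open. It resists with about 3 N of friction and stays where it is left. Jaw 90 mm wide, top 39 mm above the table.
- jaw_grip (a point): On the jaw's black upright handle post, 16 x 16 mm square to the clamp's axes, from the jaw to 85 mm above the table; this point lies on its axis, 70 mm above the table, and 75 mm from the middle of the pocket when closed.
- mat: Fixed green plate 160 (x) x 180 (y) x 4 mm; origin at the centre of its underside.
- screwdriver: Loose screwdriver, a bystander.
- gearmotor: Loose small yellow gearmotor with a steel can, 70 x 22 x 20 mm, a bystander.
- wheel: Loose black wheel lying flat, 66 mm across, 26 mm high, a bystander.
There are look-alikes about, which are no part of the job. Several things have the shape of the clamp; the one meant has the colours described above.

How it is judged:
By the outcome, as a careful person would: the job done as asked, in the order asked, and still so for the second after the job is handed in, with the robot touching nothing.
It also fails if it takes over 64 s, if anything falls off the work surface, if the arm or the gripper's body presses on something with over 40 N, if the wrist force passes 120 N, or if a joint passes its speed limit or range.

## Working session

There is one attempt and no reset: what is moved stays moved. The work goes in short steps, Python scripts to look and compute and a shell command to move; the robot and the scene stay as the last step left them, time stands still between calls to the robot, and variables do not carry over. Pictures are saved under pics/ and viewed, at most 10 in all, crops included, and the job is handed in when it is done.

```bash
ls; mkdir -p pics
cat > h.py <<'E'
import numpy as np, cv2
from scipy.spatial.transform import Rotation as Ro
from bench import monitor, optics, r
def K(m,h=400):
    f=h/2/np.tan(np.radians(m["vertical_fov"])/2)
    return np.array([[f,0,m["cx"]],[0,f,m["cy"]],[0,0,1.]])
def grab(name):
    o=monitor.get_obs(); m=optics.camera_model(name); im,d=optics.grab_frame(name)
    if name=="wrist":
        T=np.eye(4);T[:3,:3]=Ro.from_rotvec(o["orientation"]).as_matrix();T[:3,3]=o["tcp_pos"]
        C=T@np.array(m["hand_eye"])
    else:
        R=np.array(m["R"]);C=np.eye(4);C[:3,:3]=R.T;C[:3,3]=-R.T@np.array(m["t"])
    return im,d,(K(m),np.array(m["D"],float),C)
def rays(cam,uv):
    k,D,C=cam
    p=cv2.undistortPoints(np.array(uv,float).reshape(-1,1,2),k,D).reshape(-1,2)
    return np.c_[p,np.ones(len(p))]
def onplane(cam,uv,z):
    C=cam[2];d=rays(cam,uv)@C[:3,:3].T;o=C[:3,3]
    return o+d*((z-o[2])/d[:,2])[:,None]
def bydepth(cam,uv,dep):
    C=cam[2];return (rays(cam,uv)*np.asarray(dep).reshape(-1,1))@C[:3,:3].T+C[:3,3]
def cloud(im,d,cam):
    v,u=np.nonzero(d>0); return np.c_[u,v],bydepth(cam,np.c_[u,v],d[v,u]),im[v,u]
def proj(cam,X):
    k,D,C=cam;Ci=np.linalg.inv(C)
    return cv2.projectPoints(np.array(X,float).reshape(-1,1,3),cv2.Rodrigues(Ci[:3,:3])[0],Ci[:3,3],k,D)[0].reshape(-1,2)
def save(n,im): cv2.imwrite("pics/"+n,im[:,:,::-1])
E
python3 - <<'E'
from h import *
print(monitor.get_obs())
a=[]
for n in("scene","side","wrist"):
    im,d,c=grab(n); np.savez("/tmp/"+n,im=im,d=d,k=c[0],D=c[1],C=c[2]); print(n,c[2].round(3).tolist(),(d>0).mean())
    save(n+"0.png",im)
E
```

```text
pics
{'clock': 0.0, 'joints': array([-0.10809199,  0.47775466,  0.02232993,  1.55644294, -0.0114968 ,
        1.10932522, -0.08310992]), 'qvel': array([ 7.81450101e-04,  1.32191693e-03,  1.29000366e-04, -1.12071188e-03,
       -1.42110814e-05,  3.77775969e-04,  1.66179010e-03]), 'tau': array([-5.45967814e-04, -5.96443820e+01,  1.60769675e+00, -2.81194621e+01,
        1.24063640e-02,  9.39900521e-03,  2.20753498e-05]), 'tcp_pos': array([ 6.74405749e-01, -1.52225484e-05,  2.30359604e-01]), 'orientation': array([-2.22059238e+00, -2.22062323e+00,  2.14114756e-03]), 'contact_force': array([0.47109733, 0.27176468, 0.89826834]), 'moment': array([ 0.0187902 , -0.04620665,  0.00238416]), 'gripper_force': 0.0, 'grip_width': 0.08535079583915213}
scene [[0.431, 0.519, -0.738, 1.204], [0.902, -0.265, 0.341, -0.373], [-0.018, -0.812, -0.583, 0.631], [0.0, 0.0, 0.0, 1.0]] 0.99618359375
side [[-0.965, -0.162, 0.205, 0.297], [-0.261, 0.59, -0.764, 0.855], [0.003, -0.791, -0.612, 0.785], [0.0, 0.0, 0.0, 1.0]] 0.9960078125
wrist [[1.0, 0.0, -0.001, 0.674], [-0.0, -0.956, -0.294, 0.075], [-0.001, 0.294, -0.956, 0.373], [0.0, 0.0, 0.0, 1.0]] 0.99610546875
```

View pics/scene0.png

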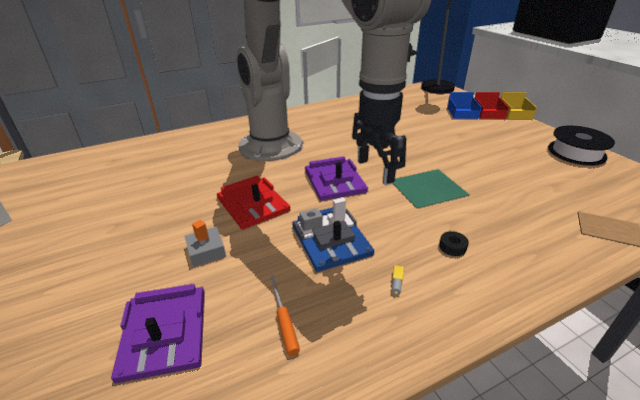

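View pics/side0.png

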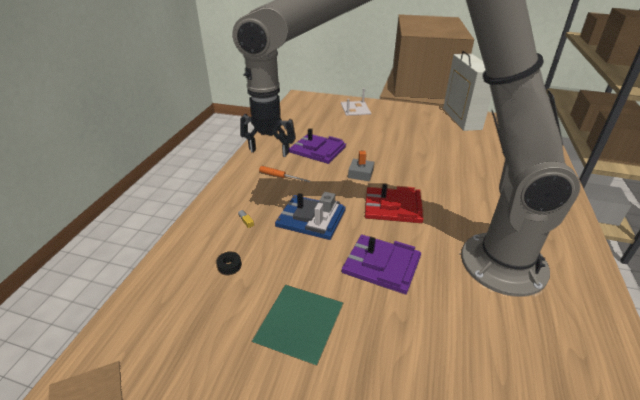

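The scene view shows the blue clamp at about (333,238), the stand and axle at (203,240), the mat at (430,188) and the screwdriver at (287,325). In the side view the clamp is at (311,216), the axle at (362,158) and the mat at (298,322).

Run:
```python
from h import *
pts={k:[] for k in("blue","orange","green","grey")}
for n in("scene","side"):
    z=np.load(f"/tmp/{n}.npz"); im=z["im"]; cam=(z["k"],z["D"],z["C"])
    uv,X,c=cloud(im,z["d"],cam)
    hsv=cv2.cvtColor(im,cv2.COLOR_RGB2HSV)[uv[:,1],uv[:,0]].astype(int);h,s,v=hsv.T
    w=(X[:,0]>.3)&(X[:,0]<1)&(abs(X[:,1])<.5)&(X[:,2]>-.01)&(X[:,2]<.13)
    ms=dict(blue=(h>100)&(h<118)&(s>130),orange=(h>3)&(h<16)&(s>190)&(X[:,2]>.03),green=(h>65)&(h<95)&(s>90),)
    for k,m in ms.items():
        P=X[m&w]; pts[k].append(P)
        print(n,k,len(P),np.median(P,0).round(3),P.min(0).round(3),P.max(0).round(3))
        if k!="orange":
            zt=dict(blue=.02,green=.004)[k]; Q=P[abs(P[:,2]-zt)<.006,:2].astype(np.float32)
            rc=cv2.minAreaRect(Q); print("  rect",np.round(rc[0],3),np.round(rc[1],3),round(rc[2],1))
    # white/grey tall over clamp
    B=pts["blue"][-1][:,:2].mean(0)
    m=w&(np.linalg.norm(X[:,:2]-B,axis=1)<.09)&(s<60)
    for lo,hi in((.083,.1),(.062,.072)):
        P=X[m&(X[:,2]>lo)&(X[:,2]<hi)]; print("  grey",lo,len(P),P.mean(0).round(3) if len(P) else "")
    m=w&(np.linalg.norm(X[:,:2]-B,axis=1)<.13)&(v<60)&(X[:,2]>.06)
    P=X[m]; print("  post",len(P),P.mean(0).round(3))
    O=pts["orange"][-1]; P=O[O[:,2]>.083]; print("  head top",len(P),P.mean(0).round(3))
```

```text
scene blue 1316 [ 0.632 -0.062  0.02 ] [ 0.363 -0.476  0.004] [0.71  0.027 0.083]
  rect [ 0.575 -0.047] [0.147 0.179] 85.6
scene orange 201 [ 0.48  -0.34   0.078] [ 0.455 -0.353  0.03 ] [ 0.787 -0.247  0.091]
scene green 1636 [0.499 0.324 0.004] [ 0.408 -0.476  0.   ] [0.727 0.421 0.085]
  rect [0.492 0.327] [0.175 0.157] 84.4
  grey 0.083 20 [ 0.609 -0.047  0.085]
  grey 0.062 99 [ 0.556 -0.072  0.067]
  post 80 [ 0.612 -0.05   0.076]
  head top 82 [ 0.474 -0.34   0.089]
side blue 678 [0.587 0.012 0.021] [ 0.478 -0.117  0.004] [0.662 0.042 0.068]
  rect [ 0.57  -0.036] [0.146 0.178] 84.6
side orange 34 [ 0.469 -0.326  0.078] [ 0.462 -0.336  0.055] [ 0.476 -0.318  0.095]
side green 3900 [0.489 0.339 0.005] [ 0.367 -0.157 -0.001] [0.574 0.426 0.058]
  rect [0.491 0.332] [0.176 0.154] 84.3
  grey 0.083 61 [ 0.548 -0.006  0.089]
  grey 0.062 102 [ 0.538 -0.046  0.067]
  post 46 [ 0.605 -0.04   0.076]
  head top 14 [ 0.469 -0.328  0.09 ]
```

```bash
python3 -m crank '[[[-1.4,-3.4,0],[0,0,0]],[[-1.4,-3.4,0],[0,0,0]],[[-1.4,-3.4,0],[0,0,0]],[[0,-3.4,0],[0,0,0]],[[0,0,0],[0,0,0]]]' 8.5 40
python3 - <<'E'
from h import *
im,d,c=grab("wrist"); np.savez("/tmp/w1",im=im,d=d,k=c[0],D=c[1],C=c[2]); save("w1.png",im); print(c[2].round(3).tolist())
E
```

```text
clock: 0.65
tcp_pos: [0.5346, -0.043, 0.2308]
orientation: [-2.222, -2.218, 0.004]
contact_force: [0.6, -0.8, 0.5]
grip_width: 0.0853
gripper_force: 0.0
[[1.0, -0.001, -0.004, 0.535], [-0.002, -0.956, -0.294, 0.032], [-0.003, 0.294, -0.956, 0.374], [0.0, 0.0, 0.0, 1.0]]
```

View pics/w1.png

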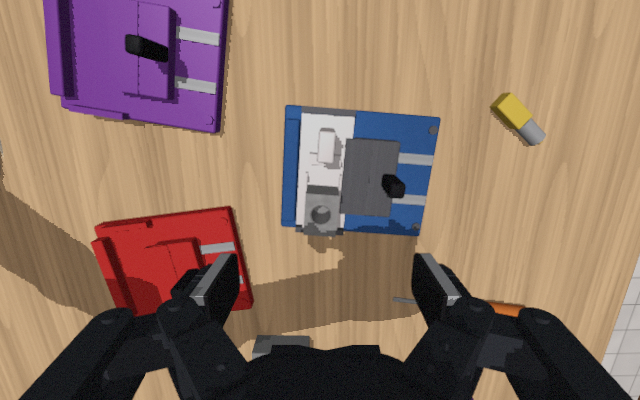

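The wrist view shows the blue clamp around (360,170), with the fin top at (326,130), the bore at (320,213) and the post top at (393,187). The gearmotor is at (517,118), and the stand is peeking in at (280,345).

```bash
cat > m.py <<'E'
from h import *
def clampmeas(n):
    z=np.load(n); im=z["im"]; cam=(z["k"],z["D"],z["C"])
    hsv=cv2.cvtColor(im,cv2.COLOR_RGB2HSV);H,S,V=cv2.split(hsv)
    b=((H>100)&(H<120)&(S>130)).astype(np.uint8); b=cv2.morphologyEx(b,cv2.MORPH_CLOSE,np.ones((25,25)))
    c=max(cv2.findContours(b,0,2)[0],key=cv2.contourArea)
    print("base",cv2.minAreaRect(onplane(cam,c.reshape(-1,2),.02)[:,:2].astype(np.float32)*1000))
    uv,X,_=cloud(im,z["d"],cam); v=V[uv[:,1],uv[:,0]]; s=S[uv[:,1],uv[:,0]]
    w=(abs(X[:,0]-.545)<.05)&(abs(X[:,1]+.04)<.09)
    f=w&(X[:,2]>.082)&(X[:,2]<.1)&(v>110)
    print("fin top",f.sum(),X[f].mean(0).round(4),cv2.minAreaRect(X[f][:,:2].astype(np.float32)*1000))
    p=(abs(X[:,0]-.61)<.04)&(abs(X[:,1]+.04)<.05)&(X[:,2]>.078)&(X[:,2]<.1)&(v<80)
    print("post",p.sum(),X[p].mean(0).round(4))
    t=w&(X[:,2]>.062)&(X[:,2]<.074)&(X[:,1]<-.03)&(s<50)
    rc=cv2.minAreaRect(X[t][:,:2].astype(np.float32)*1000);print("block",t.sum(),np.median(X[t],0).round(4),rc)
    # bore by darkness: largest dark blob inside block's image hull
    m=np.zeros_like(V);hull=cv2.convexHull(uv[t].astype(np.int32));cv2.fillConvexPoly(m,hull,1)
    m=cv2.erode(m,np.ones((5,5)));med=np.median(V[m>0]);g=((m>0)&(V<med*.75)).astype(np.uint8)
    for c in sorted(cv2.findContours(g,0,2)[0],key=cv2.contourArea)[-2:]:
        if cv2.contourArea(c)>20:
            P=onplane(cam,c.reshape(-1,2),.068);ci=cv2.minEnclosingCircle(P[:,:2].astype(np.float32)*1000)
            print("bore",ci)
    return im
if __name__=="__main__": clampmeas("/tmp/w1.npz")
E
python3 m.py
```

```text
base ((628.3873291015625, -288.08148193359375), (559.5435180664062, 445.1726989746094), 56.97866439819336)
fin top 518 [ 0.5349 -0.0018  0.09  ] ((534.9542846679688, -2.4187355041503906), (29.119159698486328, 15.935541152954102), 85.30791473388672)
post 239 [ 0.6052 -0.0452  0.0842]
block 1175 [ 0.5291 -0.0762  0.0681] ((528.9595336914062, -78.24291229248047), (49.1563720703125, 35.95893478393555), 85.3202896118164)
bore ((527.8639526367188, -87.13182067871094), 19.14931297302246)
```

```bash
python3 -m crank '[[[-4.8,-1.2,0],[0,0,0]],[[-4.8,-1.2,0],[0,0,0]],[[-4.8,-1.2,0],[0,0,0]],[[-4.8,-1.2,0],[0,0,0]],[[-4.8,-1.2,0],[0,0,0]]]' 7; python3 -m crank '[[[0,0,0],[0,0,0]],[[0,0,0],[0,0,0]]]';  python3 - <<'E'
from h import *
im,d,c=grab("wrist"); np.savez("/tmp/w2",im=im,d=d,k=c[0],D=c[1],C=c[2]); save("w2.png",im)
hsv=cv2.cvtColor(im,cv2.COLOR_RGB2HSV)
uv,X,col=cloud(im,d,c);h,s,v=hsv[uv[:,1],uv[:,0]].T
w=(np.linalg.norm(X[:,:2]-[.472,-.333],axis=1)<.09)
o=w&(h<18)&(s>170)&(X[:,2]>.05); t=o&(X[:,2]>.083)
P=X[t];print(o.sum(),t.sum(),X[o].max(0).round(3),P.mean(0).round(4),cv2.minAreaRect(P[:,:2].astype(np.float32)*1000))
g=w&(s<60)&(X[:,2]>.03)&(X[:,2]<.045);P=X[g];print(g.sum(),P[:,2].mean(),cv2.minAreaRect(P[:,:2].astype(np.float32)*1000))
E
```

```text
clock: 1.2
tcp_pos: [0.4798, -0.2839, 0.2315]
orientation: [2.219, 2.222, 0.001]
contact_force: [0.4, -0.7, 0.8]
grip_width: 0.0699
gripper_force: 0.0
clock: 1.4
tcp_pos: [0.4795, -0.2835, 0.2311]
orientation: [2.224, 2.218, -0.0]
contact_force: [0.0, 0.9, 0.6]
grip_width: 0.0701
gripper_force: 0.0
771 539 [ 0.534 -0.263  0.327] [ 0.4687 -0.3342  0.0968] ((487.45703125, -291.76123046875), (100.572021484375, 90.37091827392578), 26.586471557617188)
3272 0.03608615868827192 ((468.4240417480469, -336.76007080078125), (80.97464752197266, 79.98534393310547), 89.1926498413086)
```

View pics/w2.png

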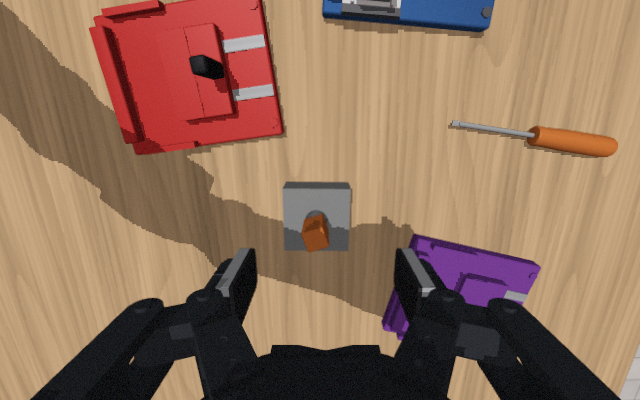

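The stand is at (317,216) and the axle head at (315,233), turned a little. The screwdriver lies at (540,135), well clear.

Run:
```python
from h import *
z=np.load("/tmp/w2.npz");im,d=z["im"],z["d"];c=(z["k"],z["D"],z["C"])
hsv=cv2.cvtColor(im,cv2.COLOR_RGB2HSV)
uv,X,col=cloud(im,d,c);h,s,v=hsv[uv[:,1],uv[:,0]].T
w=(np.linalg.norm(X[:,:2]-[.469,-.337],axis=1)<.035)&(h<18)&(s>150)
t=w&(X[:,2]>.085)&(X[:,2]<.098);P=X[t];print(t.sum(),P.mean(0).round(4),cv2.minAreaRect(P[:,:2].astype(np.float32)*1000))
m=np.zeros(im.shape[:2],np.uint8);m[uv[t][:,1],uv[t][:,0]]=1
cc=max(cv2.findContours(m,0,1)[0],key=cv2.contourArea)
print(cv2.minAreaRect(onplane(c,cc.reshape(-1,2),.09)[:,:2].astype(np.float32)*1000))
```

```text
511 [ 0.4687 -0.3368  0.0898] ((468.6007385253906, -337.7641906738281), (23.993854522705078, 23.828378677368164), 17.476951599121094)
((468.7672119140625, -336.7405700683594), (24.28820037841797, 25.4462947845459), 17.682891845703125)
```

```bash
python3 -m crank '[[[-2.65,-0.54,0],[0,0,0]],[[-2.7,-0.54,0],[0,0,0]],[[0,0,4.5],[0,0,-0.15]],[[0,0,4.5],[0,0,-0.15]],[[0,0,0],[0,0,0]]]' 5.5; python3 -m crank '[[[0,0,0],[0,0,0]],[[0,0,0],[0,0,0]]]'
```

```text
clock: 1.95
tcp_pos: [0.466, -0.3313, 0.1359]
orientation: [-1.852, -2.524, 0.0]
contact_force: [-0.8, 0.6, -0.4]
grip_width: 0.0552
gripper_force: 0.0
clock: 2.15
tcp_pos: [0.4703, -0.3356, 0.1436]
orientation: [1.864, 2.524, 0.001]
contact_force: [0.2, -0.9, 0.2]
grip_width: 0.0551
gripper_force: 0.0
```

```bash
python3 -m crank '[[[-0.1,-0.2,3],[0,0,0]],[[0,0,3],[0,0,0]],[[0,0,3],[0,0,0]],[[0,0,0],[0,0,0]],[[0,0,0],[0,0,0]]]'; python3 -m crank '[[[0,0,0],[0,0,0]],[[0,0,0],[0,0,0]],[[0,0,0],[0,0,0]],[[0,0,0],[0,0,0]],[[0,0,0],[0,0,0]]]' 1.5 80
```

```text
clock: 2.65
tcp_pos: [0.4679, -0.3375, 0.0532]
orientation: [1.864, 2.526, 0.0]
contact_force: [-0.0, 0.1, 1.2]
grip_width: 0.055
gripper_force: 0.0
clock: 3.15
tcp_pos: [0.468, -0.3378, 0.0534]
orientation: [1.863, 2.525, 0.001]
contact_force: [0.2, 0.5, 6.9]
grip_width: 0.0233
gripper_force: 78.0
```

```bash
python3 -m crank '[[[0,0,-2],[0,0,0]],[[0,0,-4],[0,0,0]],[[0,0,-4],[0,0,0.13]],[[0,0,-2],[0,0,0.13]],[[0,0,0],[0,0,0.12]]]'; python3 -m crank '[[[0,0,0],[0,0,0]],[[0,0,0],[0,0,0]]]'
```

```text
clock: 3.65
tcp_pos: [0.4687, -0.3385, 0.1761]
orientation: [2.309, 2.119, 0.005]
contact_force: [0.9, -0.3, -1.3]
grip_width: 0.023
gripper_force: 78.7
clock: 3.85
tcp_pos: [0.4664, -0.3367, 0.1714]
orientation: [-2.305, -2.135, 0.0]
contact_force: [-0.2, -0.1, -1.3]
grip_width: 0.0231
gripper_force: 78.7
```

```bash
python3 -m crank '[[[4,0.7,0],[0,0,0]],[[5,0.85,0],[0,0,0]],[[5,0.85,0],[0,0,0]],[[5,0.85,0],[0,0,0]],[[5,0.85,0],[0,0,0]]]'; python3 -m crank '[[[1.2,0.15,0],[0,0.131,0]],[[0,0,0],[0,0.131,0]],[[0,0,0],[0,0,0]],[[0,0,0],[0,0,0]]]'
python3 - <<'E'
from h import *
o=monitor.get_obs();R=Ro.from_rotvec(o["orientation"]).as_matrix();p=o["tcp_pos"];print(R.round(3),p)
F=p+R[:,2]*.0434;tgt=np.array([.529,-.078,.0662]);e=(tgt-F);print("foot",F,"err tool cm",(R.T@e*100).round(2),"world",e.round(4))
im,d,c=grab("side");save("s1.png",im[100:300,200:460]);np.savez("/tmp/s1",im=im,d=d,k=c[0],D=c[1],C=c[2]);print(proj(c,[F,p,[.529,-.078,.068]]))
im,d,c=grab("scene");save("s2.png",cv2.resize(im[130:290,220:440],None,fx=3,fy=3));print(proj(c,[F,p,[.529,-.078,.068]]))
E
```

```text
clock: 4.35
tcp_pos: [0.5257, -0.102, 0.1709]
orientation: [-2.305, -2.133, 0.001]
contact_force: [0.9, -0.6, -1.2]
grip_width: 0.0234
gripper_force: 78.7
clock: 4.75
tcp_pos: [0.5275, -0.0937, 0.1705]
orientation: [-2.17, -1.999, -0.283]
contact_force: [0.2, 0.4, -0.6]
grip_width: 0.0233
gripper_force: 78.6
[[ 0.079  0.997  0.019]
 [ 0.963 -0.081  0.257]
 [ 0.258 -0.002 -0.966]] [ 0.52754466 -0.09369661  0.17046346]
foot [ 0.52839066 -0.08253855  0.12853087] err tool cm [-1.17  0.03  6.14] world [ 0.0006  0.0045 -0.0623]
[[327.91372526 179.66028482]
 [329.32449046 165.84882903]
 [327.08846434 196.74922532]]
[[308.60138733 193.91922878]
 [303.48419965 180.00426156]
 [311.13673275 213.69698675]]
```

View pics/s2.png

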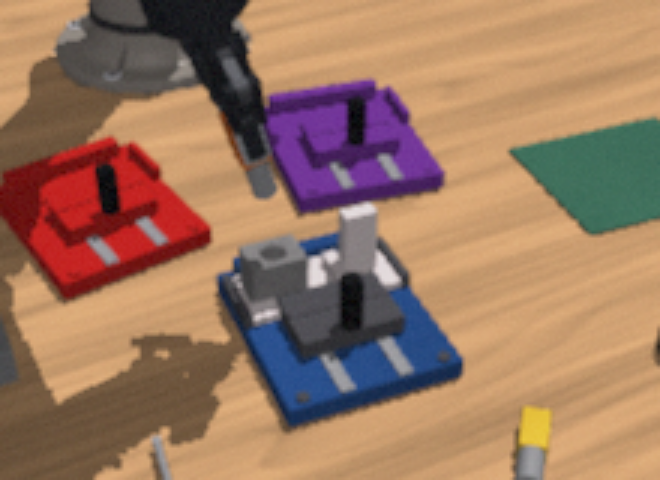

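In this crop the foot appears at (264,190) and the bore at (272,253). Both agree with the prediction to within a pixel, and the axle is leaning. Next I lower it to the bore mouth.

```bash
cat > st.py <<'E'
from h import *
import sys
o=monitor.get_obs();R=Ro.from_rotvec(o["orientation"]).as_matrix();p=o["tcp_pos"]
F=p+R[:,2]*.0434;tgt=np.array([.529,-.078,float(sys.argv[1]) if len(sys.argv)>1 else .0662])
print("foot",F.round(4),"lean",np.degrees(np.arccos(-R[2,2])).round(1),"err tool cm",(R.T@(tgt-F)*100).round(2),"force",o["contact_force"].round(1),"t",o["clock"])
E
python3 -m crank '[[[0.45,0.03,0.1],[0,0,0]],[[-0.5,0,1.93],[0,0,0]],[[-0.53,0,1.93],[0,0,0]],[[0,0,0],[0,0,0]],[[0,0,0],[0,0,0]]]'; python3 st.py;  python3 -m crank '[[[-0.25,0,0.95],[0,0,0]],[[0,0,0],[0,0,0]],[[0,0,0],[0,0,0]]]';  python3 st.py
```

```text
clock: 5.35
tcp_pos: [0.5291, -0.0865, 0.1318]
orientation: [-2.166, -2.002, -0.285]
contact_force: [0.9, 0.7, -1.5]
grip_width: 0.0231
gripper_force: 78.6
foot [ 0.53   -0.0753  0.0899] lean 15.0 err tool cm [-0.88 -0.07  2.22] force [ 0.9  0.7 -1.5] t 5.35
clock: 5.65
tcp_pos: [0.5291, -0.0873, 0.1219]
orientation: [-2.168, -2.001, -0.286]
contact_force: [0.1, -0.1, -0.3]
grip_width: 0.023
gripper_force: 78.6
foot [ 0.53   -0.0761  0.08  ] lean 15.0 err tool cm [-0.55 -0.09  1.28] force [ 0.1 -0.1 -0.3] t 5.65
```

```bash
python3 -m crank '[[[-0.3,-0.08,0.55],[0,0,0]],[[-0.15,0,0.35],[0,0,0]],[[0,0,0],[0,0,0]]]'; python3 st.py;  python3 -m crank '[[[-0.1,0,0.36],[0,0,0]],[[0,0,0],[0,0,0]],[[0,0,0],[0,0,0]]]';  python3 st.py
```

```text
clock: 5.95
tcp_pos: [0.5276, -0.0894, 0.1112]
orientation: [-2.168, -2.0, -0.285]
contact_force: [-0.1, -0.2, -0.9]
grip_width: 0.0234
gripper_force: 78.6
foot [ 0.5285 -0.0782  0.0693] lean 15.0 err tool cm [-0.06  0.05  0.3 ] force [-0.1 -0.2 -0.9] t 5.95
clock: 6.25
tcp_pos: [0.528, -0.0891, 0.108]
orientation: [-2.167, -2.001, -0.286]
contact_force: [-0.1, -0.1, -1.0]
grip_width: 0.023
gripper_force: 78.8
foot [ 0.5289 -0.0779  0.0661] lean 15.0 err tool cm [-0.01  0.01 -0.01] force [-0.1 -0.1 -1. ] t 6.25
```

```bash
python3 -m crank '[[[-0.04,0,0.15],[0,0,0]],[[0,0,0],[0,0,0]],[[0,0,0],[0,0,0]]]'; python3 st.py;  python3 -m crank '[[[-0.04,0,0.15],[0,0,0]],[[0,0,0],[0,0,0]],[[0,0,0],[0,0,0]]]';  python3 st.py
```

```text
clock: 6.55
tcp_pos: [0.5282, -0.0892, 0.1066]
orientation: [-2.168, -2.001, -0.286]
contact_force: [0.3, 1.6, -0.6]
grip_width: 0.0231
gripper_force: 78.8
foot [ 0.5291 -0.078   0.0647] lean 15.0 err tool cm [ 0.04 -0.01 -0.15] force [ 0.3  1.6 -0.6] t 6.55
clock: 6.85
tcp_pos: [0.5282, -0.0892, 0.1051]
orientation: [-2.168, -2.001, -0.286]
contact_force: [-0.4, 1.5, 0.3]
grip_width: 0.023
gripper_force: 78.8
foot [ 0.5291 -0.078   0.0631] lean 15.0 err tool cm [ 0.08 -0.01 -0.3 ] force [-0.4  1.5  0.3] t 6.85
```

```bash
python3 -m crank '[[[0.38,0,0.02],[0,-0.087,0]],[[0,0,0],[0,0,0]],[[0.38,0,0.02],[0,-0.087,0]],[[0,0,0],[0,0,0]]]'; python3 st.py;  python3 -m crank '[[[0.38,0,0.02],[0,-0.088,0]],[[0,0,0],[0,0,0]],[[0,0,0],[0,0,0]]]';  python3 st.py 0.032
```

```text
clock: 7.25
tcp_pos: [0.529, -0.0803, 0.1064]
orientation: [-2.259, -2.095, -0.099]
contact_force: [-0.9, 0.3, -1.6]
grip_width: 0.0231
gripper_force: 79.2
foot [ 0.5293 -0.0766  0.0632] lean 5.0 err tool cm [-0.12 -0.01 -0.32] force [-0.9  0.3 -1.6] t 7.25
clock: 7.55
tcp_pos: [0.5288, -0.0785, 0.1062]
orientation: [-2.307, -2.13, -0.002]
contact_force: [-0.3, 0.8, -1.2]
grip_width: 0.0235
gripper_force: 79.3
foot [ 0.5288 -0.0784  0.0628] lean 0.2 err tool cm [0.03 0.02 3.08] force [-0.3  0.8 -1.2] t 7.55
```

Straight and unloaded. Next I slide it down in steps.

```bash
python3 -m crank '[[[0,0,0.5],[0,0,0]],[[0,0,0.5],[0,0,0]],[[0,0,0],[0,0,0]]]'; python3 st.py 0.032;  python3 -m crank '[[[0,0,0.5],[0,0,0]],[[0,0,0.5],[0,0,0]],[[0,0,0],[0,0,0]]]';  python3 st.py 0.032
```

```text
clock: 7.85
tcp_pos: [0.5284, -0.0789, 0.0955]
orientation: [-2.309, -2.128, 0.001]
contact_force: [0.1, 1.4, -1.6]
grip_width: 0.023
gripper_force: 79.2
foot [ 0.5284 -0.0789  0.0521] lean 0.1 err tool cm [0.09 0.06 2.01] force [ 0.1  1.4 -1.6] t 7.85
clock: 8.15
tcp_pos: [0.5284, -0.0783, 0.0855]
orientation: [-2.308, -2.13, 0.002]
contact_force: [0.4, 0.3, -1.1]
grip_width: 0.0228
gripper_force: 79.2
foot [ 0.5283 -0.0783  0.0421] lean 0.1 err tool cm [0.04 0.07 1.01] force [ 0.4  0.3 -1.1] t 8.15
```

```bash
python3 -m crank '[[[0,0,0.4],[0,0,0]],[[0,0,0.4],[0,0,0]],[[0,0,0],[0,0,0]]]'; python3 -m crank '[[[0,0,0.15],[0,0,0]],[[0,0,0],[0,0,0]],[[0,0,0],[0,0,0]]]';  python3 st.py 0.032; python3 -m crank '[[[0,0,0.15],[0,0,0]],[[0,0,0],[0,0,0]],[[0,0,0],[0,0,0]]]';  python3 st.py 0.032
```

```text
clock: 8.45
tcp_pos: [0.5286, -0.078, 0.0778]
orientation: [-2.308, -2.131, 0.001]
contact_force: [-0.8, -0.1, -0.7]
grip_width: 0.023
gripper_force: 79.2
clock: 8.75
tcp_pos: [0.5291, -0.0781, 0.077]
orientation: [2.308, 2.131, 0.0]
contact_force: [0.3, 0.1, -1.1]
grip_width: 0.0232
gripper_force: 79.2
foot [ 0.5291 -0.0781  0.0336] lean 0.0 err tool cm [ 0.01 -0.01  0.16] force [ 0.3  0.1 -1.1] t 8.75
clock: 9.05
tcp_pos: [0.5291, -0.0781, 0.0755]
orientation: [2.308, 2.131, 0.0]
contact_force: [0.7, 0.3, -0.5]
grip_width: 0.0232
gripper_force: 79.5
foot [ 0.5291 -0.0781  0.0321] lean 0.0 err tool cm [ 0.   -0.01  0.01] force [ 0.7  0.3 -0.5] t 9.05
```

```bash
for i in 1 2; do python3 -m crank '[[[0,0,0.08],[0,0,0]],[[0,0,0],[0,0,0]]]'; done
```

```text
clock: 9.25
tcp_pos: [0.5292, -0.0781, 0.0753]
orientation: [2.309, 2.131, 0.001]
contact_force: [-2.4, 0.7, 7.8]
grip_width: 0.0229
gripper_force: 80.8
clock: 9.45
tcp_pos: [0.5293, -0.0782, 0.0752]
orientation: [2.309, 2.13, 0.001]
contact_force: [-4.0, 0.7, 14.2]
grip_width: 0.0235
gripper_force: 81.8
```

```bash
python3 -m crank '[[[0,0,-0.1],[0,0,0]],[[0,0,0],[0,0,0]],[[0,0,0],[0,0,0]],[[0,0,0],[0,0,0]]]' 4.5; python3 -m crank '[[[0,0,-3],[0,0,0]],[[0,0,-4],[0,0,0]],[[0,0,-4],[0,0,0]],[[0,0,-3],[0,0,0]],[[0,0,0],[0,0,0]]]'
python3 - <<'E'
from h import *
im,d,c=grab("wrist"); np.savez("/tmp/w3",im=im,d=d,k=c[0],D=c[1],C=c[2]); save("w3.png",im)
uv,X,_=cloud(im,d,c);h,s,v=cv2.cvtColor(im,cv2.COLOR_RGB2HSV)[uv[:,1],uv[:,0]].T
w=(np.linalg.norm(X[:,:2]-[.529,-.078],axis=1)<.03)&(h<18)&(s>150)&(X[:,2]>.1)&(X[:,2]<.14);P=X[w]
print("head",w.sum(),P.mean(0),P[:,2].std(),cv2.minAreaRect(P[:,:2].astype(np.float32)*1000))
import m; m.clampmeas("/tmp/w3.npz")
E
```

```text
clock: 9.85
tcp_pos: [0.529, -0.078, 0.0747]
orientation: [-2.308, -2.131, 0.0]
contact_force: [0.2, -1.6, -1.8]
grip_width: 0.0453
gripper_force: 0.0
clock: 10.35
tcp_pos: [0.5318, -0.0784, 0.2192]
orientation: [2.305, 2.127, 0.009]
contact_force: [0.5, -0.6, 0.3]
grip_width: 0.0452
gripper_force: 0.0
head 743 [ 0.52908356 -0.07702307  0.11144031] 0.002375791402660162 ((528.7651977539062, -78.2732162475586), (23.620361328125, 22.781442642211914), 86.09270477294922)
base ((550.095947265625, -358.87286376953125), (281.71893310546875, 197.79896545410156), 36.28857421875)
fin top 740 [ 0.5338 -0.0123  0.0904] ((531.3168334960938, -28.317214965820312), (79.0928726196289, 22.7108154296875), 87.57587432861328)
post 300 [ 0.6048 -0.0465  0.0847]
block 762 [ 0.5311 -0.0645  0.0681] ((528.9990844726562, -78.75688934326172), (47.7702751159668, 36.05109786987305), 85.59660339355469)
bore ((542.1912841796875, -87.15020751953125), 14.538973808288574)
```

View pics/w3.png

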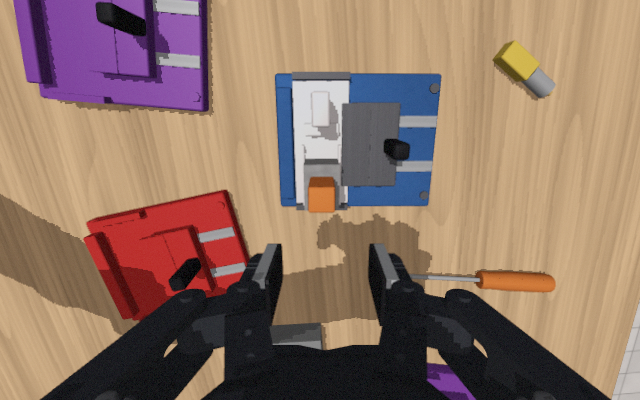

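The axle head at (321,195) sits square on the bearing block. The head top measures z about 0.112, so the axle is home. The jaw post is at (397,149).

```bash
python3 -m crank '[[[1.9,3.6,0],[0,0,0]],[[1.9,3.6,0],[0,0,0]],[[0,0,4],[0,0,0]],[[0,0,3],[0,0,0]],[[0,0,0],[0,0,0]]]' 4; python3 -m crank '[[[0,0,0],[0,0,0]]]'
```

```text
clock: 10.9
tcp_pos: [0.5995, -0.0456, 0.1388]
orientation: [-2.302, -2.126, 0.013]
contact_force: [-0.6, -0.1, 0.3]
grip_width: 0.04
gripper_force: 0.0
clock: 11.0
tcp_pos: [0.6029, -0.0461, 0.1439]
orientation: [-2.308, -2.129, 0.004]
contact_force: [0.7, 0.4, 0.2]
grip_width: 0.04
gripper_force: 0.0
```

```bash
python3 -m crank '[[[0,0.35,3],[0,0,0]],[[0,0,3],[0,0,0]],[[0,0,3],[0,0,0]],[[0,0,0],[0,0,0]],[[0,0,0],[0,0,0]]]'; python3 -m crank '[[[0,0,0],[0,0,0]],[[0,0,0],[0,0,0]],[[0,0,0],[0,0,0]],[[0,0,0],[0,0,0]],[[0,0,0],[0,0,0]]]' 1 40
```

```text
clock: 11.5
tcp_pos: [0.6082, -0.0464, 0.0564]
orientation: [2.308, 2.13, 0.002]
contact_force: [-0.1, 0.3, 0.6]
grip_width: 0.04
gripper_force: 0.0
clock: 12.0
tcp_pos: [0.6086, -0.0463, 0.0572]
orientation: [2.307, 2.129, 0.004]
contact_force: [-1.2, -0.4, 7.0]
grip_width: 0.0148
gripper_force: 40.7
```

```bash
python3 -m crank '[[[0,0.8,0],[0,0,0]],[[0,0.8,0],[0,0,0]],[[0,0.8,0],[0,0,0]],[[0,0.7,0],[0,0,0]],[[0,0.7,0],[0,0,0]]]'; python3 -m crank '[[[0,0,0],[0,0,0]],[[0,0,0],[0,0,0]]]'
```

```text
clock: 12.5
tcp_pos: [0.6461, -0.0493, 0.0572]
orientation: [2.308, 2.13, 0.002]
contact_force: [-4.1, 0.2, 7.3]
grip_width: 0.0152
gripper_force: 40.9
clock: 12.7
tcp_pos: [0.6466, -0.0494, 0.0572]
orientation: [2.307, 2.129, 0.004]
contact_force: [-0.1, -0.6, 4.7]
grip_width: 0.0155
gripper_force: 41.1
```

```bash
python3 -m crank '[[[0,0,0],[0,0,0]],[[0,0,0],[0,0,0]],[[0,0,0],[0,0,0]],[[0,0,-4],[0,0,0]],[[0,0,-4],[0,0,0]]]' 4; python3 -m crank '[[[0,0,-4],[0,0,0]],[[1.3,-3.8,0],[0,0,0]],[[1.3,-3.8,0],[0,0,0]],[[1.3,-3.8,0],[0,0,0]],[[0,0,0],[0,0,0]]]'
python3 - <<'E'
from h import *
im,d,c=grab("scene");save("s4.png",cv2.resize(im[130:290,220:440],None,fx=3,fy=3));print(monitor.get_obs()["tcp_pos"])
E
```

```text
clock: 13.2
tcp_pos: [0.644, -0.0492, 0.1345]
orientation: [-2.307, -2.129, 0.004]
contact_force: [1.8, 1.0, 0.0]
grip_width: 0.0401
gripper_force: 0.0
clock: 13.7
tcp_pos: [0.5296, 0.0009, 0.1743]
orientation: [-2.302, -2.132, 0.004]
contact_force: [1.1, -0.0, -1.0]
grip_width: 0.0403
gripper_force: 0.0
[ 5.32564251e-01 -1.39745024e-04  1.74947572e-01]
```

View pics/s4.png

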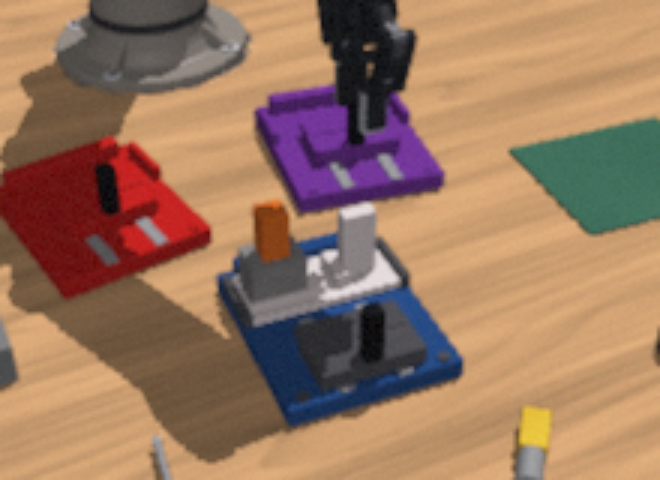

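The jaw is open, with its post now at (372,330) in the crop. The axle is home at (272,230) and the fin is free at (357,240).

```bash
python3 -m crank '[[[-0.2,0.2,3],[0,0,0]],[[0,0,4],[0,0,0]],[[0,0,3.2],[0,0,0]],[[0,0,1.6],[0,0,0]],[[0,0,0],[0,0,0]]]'; python3 -m crank '[[[0,0,0],[0,0,0]],[[0,0,0],[0,0,0]],[[0,0,0],[0,0,0]],[[0,0,0],[0,0,0]],[[0,0,0],[0,0,0]]]' 0.6 90
```

```text
clock: 14.25
tcp_pos: [0.5358, -0.0041, 0.0545]
orientation: [-2.308, -2.129, 0.005]
contact_force: [0.3, 0.5, 0.0]
grip_width: 0.0403
gripper_force: 0.0
clock: 14.75
tcp_pos: [0.5377, -0.0035, 0.058]
orientation: [2.307, 2.129, 0.003]
contact_force: [0.7, -0.3, 7.5]
grip_width: 0.0147
gripper_force: 88.5
```

```bash
python3 -m crank '[[[0,0,-0.5],[0,0,0]],[[0,0,-1],[0,0,0]],[[0,0,-2],[0,0,0]],[[0,0,-2],[0,0,0]],[[0,0,-1],[0,0,0]]]'; python3 -m crank '[[[0,0,-2.5],[0,0,0]],[[0,0,-2],[0,0,0]],[[0,0,-1],[0,0,0]],[[0,0,0],[0,0,0]]]'
python3 - <<'E'
from h import *
im,d,c=grab("scene")
o=monitor.get_obs();p=o["tcp_pos"];R=Ro.from_rotvec(o["orientation"]).as_matrix()
tgt=np.array([.491,.330])+.038*R[:2,0]; print(p,R.round(3),"fin->",tgt,"tool cm",(R[:2,:2].T@(tgt-p[:2])*100).round(2))
save("s5.png",cv2.resize(im[100:290,220:480],None,fx=3,fy=3))
E
```

```text
clock: 15.25
tcp_pos: [0.5371, -0.0034, 0.1237]
orientation: [2.308, 2.13, 0.003]
contact_force: [-0.1, -0.1, -3.0]
grip_width: 0.0147
gripper_force: 87.7
clock: 15.65
tcp_pos: [0.5371, -0.0033, 0.1779]
orientation: [2.308, 2.13, 0.003]
contact_force: [0.0, 1.0, -3.1]
grip_width: 0.0148
gripper_force: 87.9
[ 0.5364394  -0.00333152  0.1767988 ] [[ 0.08   0.997  0.   ]
 [ 0.997 -0.08   0.   ]
 [ 0.     0.    -1.   ]] fin-> [0.49403305 0.36787876] tool cm [36.66 -7.19]
```

View pics/s5.png

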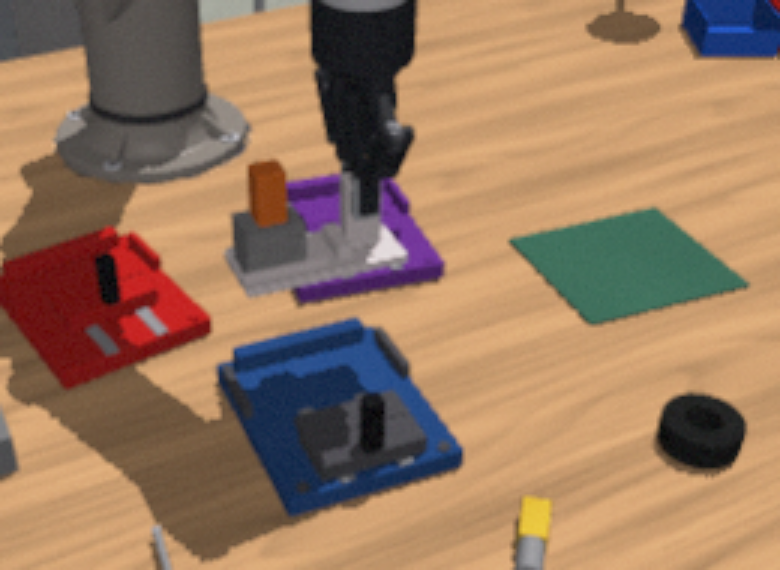

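The bracket is lifted level, with the axle home, at (310,230) in the crop; the jaw stays open. Next I carry it to the mat.

```bash
python3 -m crank '[[[2,-0.4,0],[0,0,0]],[[3,-0.6,0],[0,0,0]],[[4,-0.8,0],[0,0,0]],[[4,-0.8,0],[0,0,0]],[[4,-0.8,0],[0,0,0]]]'; python3 -m crank '[[[4,-0.8,0],[0,0,0]],[[4,-0.8,0],[0,0,0]],[[4,-0.8,0],[0,0,0]],[[3.5,-0.7,0],[0,0,0]],[[2.2,-0.4,0],[0,0,0]]]';  python3 -m crank '[[[1.2,-0.2,0],[0,0,0]],[[0.7,-0.1,0],[0,0,0]],[[0,0,0],[0,0,0]],[[0,0,0],[0,0,0]],[[0,0,0],[0,0,0]]]'
python3 - <<'E'
from h import *
im,d,c=grab("side");o=monitor.get_obs();p=o["tcp_pos"];R=Ro.from_rotvec(o["orientation"]).as_matrix()
tgt=np.array([.491,.330])+.038*R[:2,0]; print(p,R.round(3),"tool cm",(R[:2,:2].T@(tgt-p[:2])*100).round(2))
uv,X,_=cloud(im,d,c);h,s,v=cv2.cvtColor(im,cv2.COLOR_RGB2HSV)[uv[:,1],uv[:,0]].T
g=(h>65)&(h<95)&(s>90)&(abs(X[:,2]-.004)<.006)&(X[:,1]>.2);print(cv2.minAreaRect(X[g][:,:2].astype(np.float32)*1000))
save("s6.png",cv2.resize(im[150:390,180:480],None,fx=2.5,fy=2.5))
E
```

```text
clock: 16.2
tcp_pos: [0.515, 0.1698, 0.1753]
orientation: [-2.308, -2.13, 0.004]
contact_force: [0.8, 0.3, -2.8]
grip_width: 0.0148
gripper_force: 87.8
clock: 16.7
tcp_pos: [0.4933, 0.3512, 0.1749]
orientation: [-2.303, -2.134, 0.003]
contact_force: [-0.2, -0.2, -2.4]
grip_width: 0.015
gripper_force: 87.8
clock: 17.2
tcp_pos: [0.4946, 0.3654, 0.1768]
orientation: [2.31, 2.128, -0.001]
contact_force: [-0.3, -0.2, -3.1]
grip_width: 0.0146
gripper_force: 87.8
[0.49455208 0.36565172 0.17688218] [[ 0.082  0.997  0.   ]
 [ 0.997 -0.082 -0.001]
 [-0.001  0.    -1.   ]] tool cm [ 0.22 -0.06]
((490.4761657714844, 331.47735595703125), (176.25146484375, 152.55067443847656), 83.92684936523438)
```

View pics/s6.png

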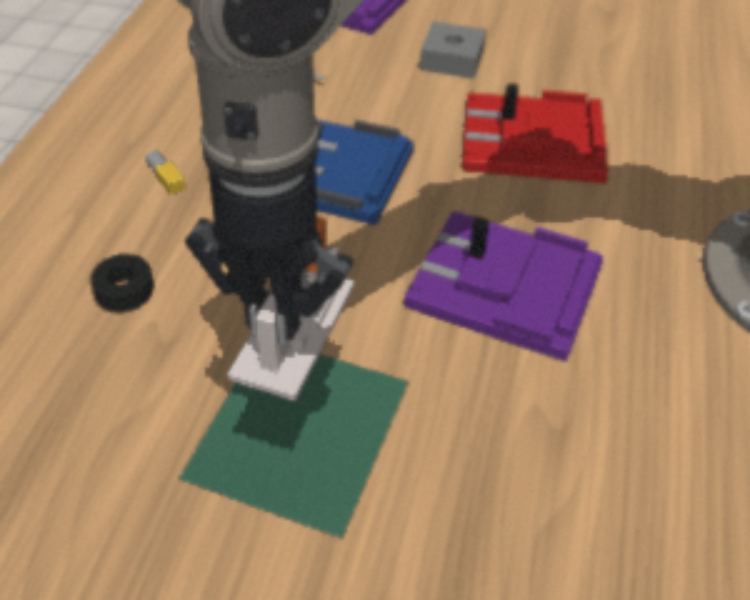

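The bracket, fin toward us at (270,335), hangs over the mat at (300,440). Next I lower it, slowing near contact.

```bash
python3 -m crank '[[[0.2,-0.05,2],[0,0,0]],[[0,0,3.5],[0,0,0]],[[0,0,3.5],[0,0,0]],[[0,0,2],[0,0,0]],[[0,0,1],[0,0,0]]]'; python3 -m crank '[[[0,0,0.3],[0,0,0]],[[0,0,0],[0,0,0]],[[0,0,0],[0,0,0]]]'; for i in 1 2 3; do python3 -m crank '[[[0,0,0.1],[0,0,0]],[[0,0,0.1],[0,0,0]],[[0,0,0],[0,0,0]]]' | egrep 'tcp|cont'; done
```

```text
clock: 17.75
tcp_pos: [0.4929, 0.3675, 0.0548]
orientation: [2.309, 2.13, -0.005]
contact_force: [0.1, 0.1, -3.4]
grip_width: 0.0151
gripper_force: 87.6
clock: 18.05
tcp_pos: [0.4946, 0.3698, 0.0552]
orientation: [2.309, 2.13, 0.004]
contact_force: [-0.5, 0.3, -3.1]
grip_width: 0.0147
gripper_force: 87.7
tcp_pos: [0.4937, 0.3693, 0.0521]
contact_force: [-0.1, 0.4, -2.3]
tcp_pos: [0.4935, 0.3691, 0.0496]
contact_force: [-0.3, 0.7, -3.6]
tcp_pos: [0.4936, 0.3691, 0.0476]
contact_force: [0.1, -0.1, -2.7]
```

```bash
python3 -m crank '[[[0,0,0.15],[0,0,0]],[[0,0,0.1],[0,0,0]],[[0,0,0],[0,0,0]]]' | egrep 'tcp|cont'; for i in 1 2 3 4 5; do python3 -m crank '[[[0,0,0.08],[0,0,0]],[[0,0,0],[0,0,0]]]' | egrep 'tcp|cont'; done
```

```text
tcp_pos: [0.4935, 0.3691, 0.0451]
contact_force: [-0.1, 0.4, -3.2]
tcp_pos: [0.4936, 0.3692, 0.0444]
contact_force: [-0.2, -0.4, -2.4]
tcp_pos: [0.4936, 0.3692, 0.0437]
contact_force: [0.5, 0.3, -3.2]
tcp_pos: [0.4936, 0.3692, 0.0428]
contact_force: [-0.5, 0.6, -2.1]
tcp_pos: [0.4937, 0.3693, 0.0422]
contact_force: [0.1, -0.1, -1.8]
tcp_pos: [0.4937, 0.3693, 0.0421]
contact_force: [-2.1, -1.3, 5.3]
```

```bash
python3 -m crank '[[[0,0,-0.05],[0,0,0]],[[0,0,0],[0,0,0]],[[0,0,0],[0,0,0]],[[0,0,0],[0,0,0]]]' 4; python3 -m crank '[[[0,0,-2],[0,0,0]],[[0,0,-4],[0,0,0]],[[0,0,-4],[0,0,0]],[[0,0,-4],[0,0,0]],[[0,0,-4],[0,0,0]]]';python3 -m crank '[[[0,0,0],[0,0,0]],[[0,0,0],[0,0,0]],[[0,0,0],[0,0,0]]]'
python3 - <<'E'
from h import *
im,d,c=grab("wrist")
uv,X,_=cloud(im,d,c);h,s,v=cv2.cvtColor(im,cv2.COLOR_RGB2HSV)[uv[:,1],uv[:,0]].T
w=(h<18)&(s>150)&(X[:,2]>.09)&(X[:,2]<.11)&(X[:,1]>.2)&(X[:,1]<.35);print("head",w.sum(),np.median(X[w],0))
im2,_,_=grab("scene")
save("f.png",np.hstack([cv2.resize(im,(480,300)),cv2.resize(im2[130:290,280:480],(320,300))]))
E
```

```text
clock: 20.65
tcp_pos: [0.4937, 0.3692, 0.0418]
orientation: [2.308, 2.131, 0.0]
contact_force: [-0.0, 0.5, 0.1]
grip_width: 0.04
gripper_force: 0.0
clock: 21.15
tcp_pos: [0.4935, 0.369, 0.2234]
orientation: [2.308, 2.131, -0.0]
contact_force: [0.6, 0.2, 0.3]
grip_width: 0.0399
gripper_force: 0.0
clock: 21.45
tcp_pos: [0.4929, 0.3686, 0.2205]
orientation: [-2.308, -2.131, 0.004]
contact_force: [-0.6, -0.5, -0.6]
grip_width: 0.0399
gripper_force: 0.0
head 538 [0.48623087 0.29546801 0.09603159]
```

View pics/f.png

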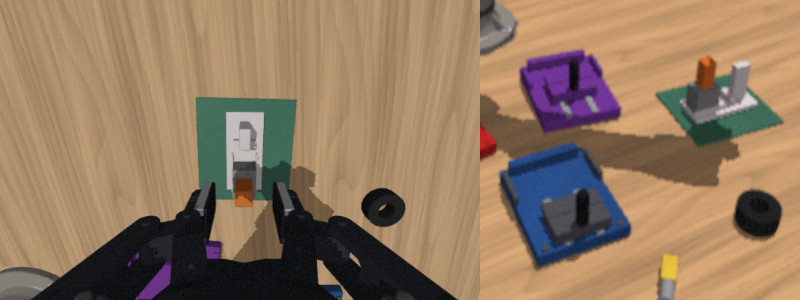

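The bracket stands upright on the mat, centred at (245,150) in the wrist view. The axle is home with its head top at 96 mm as expected, and the clamp is open.

```bash
python3 -c "
from bench import r
print(r.hand_in())"
```

```text
the job is handed in; nothing more can be done
None
```

The job is handed in after about 21.5 s: the axle is home in the bearing, the clamp jaw is open about 38 of 40 mm, the bracket stands upright on the green mat, and I did not touch the screwdriver, gearmotor or wheel.

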